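# Fit the cover plate and press the pointer knob home on the film loader

### The arm

A 6-joint arm with a two-finger parallel gripper is mounted at the origin on the work surface. World frame = base frame: x ahead of the robot, y to its left, z up, the work surface at z = 0. Lengths are in mm, angles in rad, forces in N, time in s.
With the tool pointing down it reaches from about 275 to 1000 mm from the base axis. Payload 8.4 kg.
Tool frame: the origin (TCP) lies midway between the tips of the shut fingers; the grasp point (between the pads) lies 19 mm behind it; z points along the fingers, y is the line along which they close (so a half turn about z gives the same grasp; the last joint's range is limited). The gripper opens to 85 mm and grips with 20 to 120 N. Pads are 22 mm wide; open, the fingers measure 114 mm over their backs; the gripper's body (76 mm by 85 mm) begins 54 mm behind the grasp point. The pads swing forward as they close: fully open they stand 13 mm farther back than shut.
Start: joints at [1.268, 0.353, 1.633, -0, 1.155, -0.002], TCP at [185.176, 596.94, 231.281] pointing down, gripper open.
Joint ranges: [-2.63, 2.63], [-0.92, 2.1], [0.06, 2.66], [-1.3, 4.44], [0, 2.69], [-3.02, 3.02]. Speed limits (rad/s): [2.22, 2.22, 2.79, 3.14, 3.14, 3.14].

### API

Orientations are given as [roll, pitch, yaw] about the fixed x, y, z axes, in that order (R = Rz(yaw) Ry(pitch) Rx(roll)).
In Python, from rig import r gives the robot as it stands.
- The arm moves only by the shell command python3 -m inch 'ROWS' [OPENING] [FORCE]. ROWS is JSON, a list that holds one entry, the list of rows, each a list of 6 numbers: the shift along the tool's x, y, z scaled (see below), then the turn, a rotation vector about the tool's x, y, z scaled (see below). In form: [[[tx, ty, tz, wx, wy, wz], ...]]. A call has 1 to 8 rows; each row is the pose to reach, as a shift and turn from the pose commanded when the call began, along the tool's axes at that moment, turning the shorter way round; what a row does not reach only later rows make up. The controller multiplies each number of a shift by 20 cm and each number of a turn by pi rad. A row lasts 1/12 s, in which the tool goes at most 41.7 mm and 7.16 degrees, less where a joint would pass 70% of its speed; a pose out of reach is approached as far as the arm can. A call with a number of a shift or a turn outside -1 to 1 is refused whole. A call with a gripper value outside its range is refused whole. OPENING is the gripper's target within -1 to 1 (fully open at 1, half-way at 0, shut at -1), set as the call begins (- or left out, the last holds). The fingers move at their own pace and stop on an object; FORCE is the grip in N (left out, the last holds). Time passes only in rows, so rows that repeat a pose let the fingers close. It gives the time, the measured TCP pose, the force, the opening and the grip force at its end, in the units of the state.
- r.sense(): the state, without advancing time (a new reading comes with each control period).
- r.grab_frame(name): name is "scene" or "top" or "wrist"; returns the picture (400x640x3 uint8, red, green, blue); there is no depth.
- r.camera_info(name): a dict with "K" (3x3 intrinsics, pixels), "rvec" (rotation vector, rad) and "tvec" (3), from world to camera coordinates, as OpenCV has them; the wrist camera has in their place "mount" (4x4, takes a point from camera to tool coordinates, whose origin is the TCP and whose axes are the flange's). Camera axes: x right, y down, z forward; pixel columns grow to the right and rows downward; lengths in mm; the calibration is good to about 2 mm. The wrist camera is an equidistant fisheye: a pixel r from the principal point sees the ray r / f radians off the axis. A picture is of the moment at which its call begins: read the wrist's pose just before it. camera_info takes no time and is no camera call.
- r.sign_off(): hands the job in; it is judged then, once.
The state is a dict: "clock": time; "qpos": joint angles; "qvel": joint speeds; "joint_efforts": joint torques, N m; "eef_pos": TCP position; "tcp_rot": TCP orientation; "contact_force": force on the tool from outside, world axes, zero at the start; "wrist_torque": the same for the moment, N m; "opening": opening from 0.0 (shut) to 1.0 (fully open); "grasp_force": force on a finger pad.
Only numpy, scipy, OpenCV 4.12 (cv2) and the standard library are available. Lean on these libraries where they do the work, as an engineer would, in place of code of your own. Each camera call takes 0.05 s, during which the arm holds its last target. There are 200 camera calls.

### The job

Lay the loose cover plate squarely on the bulk film loader's platen so that the two make one aligned pile with the shaft standing through the opening, and let go of it. Then take the pointer knob, turn it so its D-shaped bore matches the flat of the D-shaft, push it down the shaft until it pushes the pile all the way down against its spring, and finish still gripping the knob and keeping it pressed. Leave the other things on the bench where they are.

Things in the scene. Friction and masses are not known exactly. Their poses are not given: they have to be found in the camera images.
- plate_center (a point): centre (half-way up, in the middle of the opening) of the loose aluminium cover plate, lying flat on the bench: 96 mm along its x, 52 mm along its y, 8 mm thick, about 0.1 kg, with a 30 mm square opening through its middle. The same after half a turn, and either face may be up
- platen_top (a point): centre of the upper face of the platen, a grey-painted steel block of the same outline as the plate (96 mm along x, 52 mm along y), over the middle of the loader; it stands 12 mm proud of the loader's flat top and 82 mm above the bench when up
- platen (a joint): how far the platen is pressed down, m: 0 up, 0.006 all the way down; a spring pushes it up with about 3 N when up (it stays up under the plate's weight) and about 7 N when all the way down
- shaft_tip (a point): centre of the top of the fixed upright brass D-shaft that stands through the middle of the platen: 20 mm diameter, its flat 4 mm from the axis on the side of its +x, its top 2 mm tapered, 104 mm above the bench (22 mm above the platen when up). Its direction is not tied to the loader's
- knob_bore (a point): middle of the knob's underside (21 mm below its centre), same axes: mouth of the D bore, 24 mm deep, 22 mm diameter with its flat 5 mm from the axis on the +x side, the nose side. On the shaft the nose points the way the shaft's flat faces, and the hub's underside presses on the plate round its opening
- loader: bulk film loader, a fixed black steel box 220 mm along x, 140 mm along y, 70 mm high, origin in the middle of its underside; a crank is folded flat on its top, up to 14 mm above it, 75 to 97 mm out along +x
- knob_center (a point): centre, half-way up, of the black pointer knob standing upright on the bench, 42 mm high, about 60 g: a hub 43 mm across up to 27 mm above its underside, and on it a grip bar 14 mm wide across its y, with flat sides from -22 to +22 mm along its x and a pointed nose ending at +29 mm on +x, the side of the bore's flat
- tank_lid: bystander, to be left alone: brass daylight-tank lid, round, 92 mm across, 32 mm high with a central knob; origin at the centre of its underside
- spool: bystander, to be left alone: grey plastic spool standing upright, flanges 42 mm across, 46 mm high; origin at the centre of its underside
- reel: bystander, to be left alone: chrome take-up reel lying flat, 100 mm across, 42 mm high; origin at the centre of its underside
- film_can: bystander, to be left alone: black film can, 32 mm across, 50 mm high; origin at the centre of its underside
- loupe: bystander, to be left alone: black loupe, 48 mm across, 48 mm high; origin at the centre of its underside
- dust_brush: bystander, to be left alone: dust brush lying along its x, about 150 mm long
Mind the look-alikes: they are no part of the job. What is meant by the part that bears plate_center is not black, pink or red, and is the smaller of those in its own colour.

How it is judged:
By the outcome, as a careful person would: the job done as asked, in the order asked, and still so for the second after the job is handed in, while the arm keeps its last pose, push and grip.
It also fails if it takes over 64 s, if anything falls off the work surface, if the arm or the gripper's body presses on something with over 40 N, if the wrist force passes 120 N, or if a joint passes its speed limit or range.

## Working session

There is one attempt and no reset: what is moved stays moved. The work goes in short steps, Python scripts to look and compute and a shell command to move; the robot and the scene stay as the last step left them, time stands still between calls to the robot, and variables do not carry over. Pictures are saved under pics/ and viewed, at most 10 in all, crops included, and the job is handed in when it is done.

```bash
ls; mkdir -p pics
python3 - <<'E'
from rig import r
import cv2
for n in("scene","top"):
    cv2.imwrite(f"pics/{n}0.png",r.grab_frame(n)[:,:,::-1]); print(n,r.camera_info(n))
print(r.camera_info("wrist")); print(r.sense())
E
```

```text
pics
scene {'K': array([[465.86566796,   0.        , 318.51964197],
       [  0.        , 465.86566796, 207.7881028 ],
       [  0.        ,   0.        ,   1.        ]]), 'rvec': array([ 2.18698847,  1.46717564, -0.45705272]), 'tvec': array([-181.74081237, -368.5963109 , 1442.23473177])}
top {'K': array([[434.91595033,   0.        , 310.33817806],
       [  0.        , 434.91595033, 201.54920223],
       [  0.        ,   0.        ,   1.        ]]), 'rvec': array([ 2.17709969, -2.02448047,  0.22906843]), 'tvec': array([ -28.45829265,  537.56080851, 1316.1775842 ])}
{'K': array([[309.70691629,   0.        , 319.83496309],
       [  0.        , 309.70691629, 203.13861765],
       [  0.        ,   0.        ,   1.        ]]), 'mount': array([[-5.84949246e-04, -9.45055743e-01, -3.26908704e-01,
         8.52238952e+01],
       [ 9.99999826e-01, -5.26198026e-04, -2.68156450e-04,
        -2.51974159e-01],
       [ 8.14040779e-05, -3.26908804e-01,  9.45055886e-01,
        -1.41867805e+02],
       [ 0.00000000e+00,  0.00000000e+00,  0.00000000e+00,
         1.00000000e+00]])}
{'clock': 0.1, 'qpos': array([ 1.26759242e+00,  3.53586515e-01,  1.63407903e+00,  1.46613528e-05,
        1.15520220e+00, -2.40142833e-03]), 'qvel': array([-0.00057989, -0.00076354, -0.003112  , -0.0012605 ,  0.00116006,
        0.00068255]), 'joint_efforts': array([ 1.01223388e-03, -6.06350756e+01, -3.42817104e+01,  1.20815871e-04,
        3.95297408e-03, -1.63562595e-05]), 'eef_pos': array([185.04425675, 596.51790482, 230.623748  ]), 'tcp_rot': array([-3.14031759e+00, -1.64677851e-05,  2.84078423e+00]), 'contact_force': array([ 0.48303565, -0.21826152, -0.32745106]), 'wrist_torque': array([0.04082618, 0.02646382, 0.00950896]), 'grasp_force': 0.0, 'opening': 1.0016850866822533}
```

View pics/top0.png

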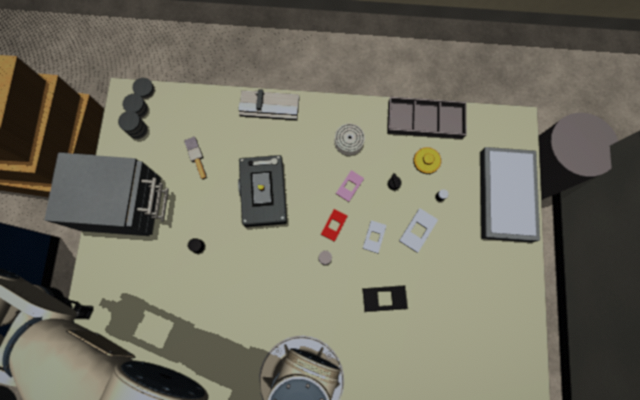

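View pics/scene0.png

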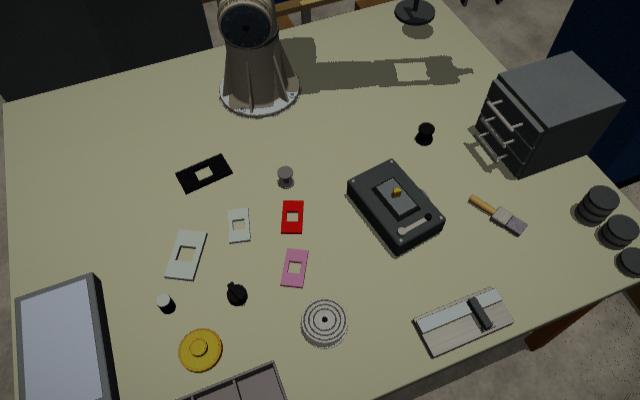

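Candidates for the plate in the top view: small white (375,237), large white (419,230), red (334,225), pink (350,186) and black (385,298). By the description it is the small white one at (375,237). The loader is at (263,190), and the knob at (394,181) has its nose pointing up the image. I'll check all three in one enlarged montage.

```bash
cat > h.py <<'E'
import numpy as np,cv2
from rig import r
from scipy.spatial.transform import Rotation as Rn
def back(n,pts,z):
    c=r.camera_info(n);R,_=cv2.Rodrigues(c["rvec"]);o=-R.T@c["tvec"]
    out=[]
    for p in pts:
        d=R.T@np.linalg.inv(c["K"])@np.array([p[0],p[1],1.]); out.append((o+d*(z-o[2])/d[2])[:2])
    return np.array(out)
def wback(pts,z,pos,rpy):
    c=r.camera_info("wrist");K=c["K"];M=np.array(c["mount"]);Rt=Rn.from_euler("xyz",rpy).as_matrix()
    out=[]
    for p in pts:
        v=(np.array(p,float)-K[:2,2])/K[0,0];t=np.linalg.norm(v)
        d=np.r_[v/max(t,1e-9)*np.sin(t),np.cos(t)]
        d=Rt@M[:3,:3]@d;o=np.array(pos)+Rt@M[:3,3]; out.append((o+d*(z-o[2])/d[2])[:2])
    return np.array(out)
def go(xyz,yaw):
    "rows numbers to go from present pose to tool-down pose at xyz,yaw"
    s=r.sense();R0=Rn.from_euler("xyz",s["tcp_rot"])
    t=R0.inv().apply(np.array(xyz)-s["eef_pos"])/200
    w=(R0.inv()*Rn.from_euler("xyz",[np.pi,0,yaw])).as_rotvec()/np.pi
    return np.round(np.r_[t,w],4)
E
python3 - <<'E'
import cv2,numpy as np
im=cv2.imread("pics/top0.png")
f=lambda x,y,w,h,s:cv2.resize(im[y:y+h,x:x+w],None,fx=s,fy=s,interpolation=cv2.INTER_CUBIC)
a=f(345,205,100,60,4);b=f(370,160,50,40,8);c=f(230,145,66,90,6)
o=np.zeros((600,800,3),np.uint8);o[:240,:400]=a;o[240:560,:400]=b;o[:540,400:796]=c
cv2.imwrite("pics/m.png",o)
from h import *
print(back("top",[(375,237)],8),back("top",[(394,181)],20),back("top",[(262,188)],104))
E
```

```text
[[ 448.09026935 -205.39381569]] [[ 636.52501562 -258.812695  ]] [[560.09119094 161.64352995]]
```

View pics/m.png

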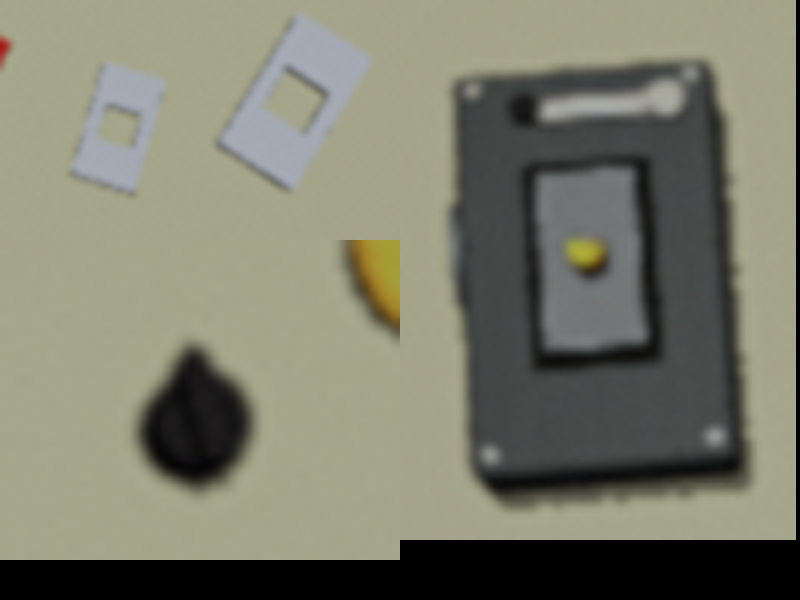

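The small white plate's corners are at crop (104,62), (165,80), (133,193) and (72,174). It is clearly smaller than its white neighbour, so the choice holds. The knob hub is at crop (195,425) with the nose tip at (193,345). The loader's platen and brass shaft are at the crop's right side, and the shaft's flat needs a closer look.

Run:
```python
from h import *
C=back("top",[(345+x/4,205+y/4) for x,y in[(104,62),(165,80),(133,193),(72,174)]],8)
d=(C[0]+C[1]-C[2]-C[3])/2
print(C.round(1),C.mean(0),np.linalg.norm(d),np.linalg.norm((C[1]+C[2]-C[0]-C[3])/2),"yaw x",np.arctan2(d[1],d[0]))
P=back("top",[(230+(x-400)/6,145+y/6) for x,y in[(532,175),(640,165),(651,344),(545,354)]],82)
d2=(P[0]+P[1]-P[2]-P[3])/2
print(P.round(1),P.mean(0),np.linalg.norm(d2),"yaw",np.arctan2(d2[1],d2[0]))
ya=np.arctan2(d[1],d[0])
for y in (ya+np.pi/2,ya-np.pi/2,ya,ya+np.pi): print(y,go([*(C.mean(0)),120],y))
```

```text
[[ 501.2 -190.3]
 [ 490.  -240.3]
 [ 396.5 -217.9]
 [ 408.1 -168.4]] [ 448.95335966 -204.21330106] 95.87228413139223 51.0361927129296 yaw x -0.23308546606097588
[[608.1 200.3]
 [617.7 144.2]
 [522.  129.6]
 [512.7 183.8]] [565.15046351 164.46424017] 96.83555100669477 yaw 0.16135270323224904
1.3377108607339208 [-2.4466e+00 -3.4322e+00  5.5750e-01 -3.0000e-04  3.0000e-04  4.7840e-01]
-1.8038817928558724 [-2.4466e+00 -3.4322e+00  5.5750e-01 -3.0000e-04 -3.0000e-04 -5.2160e-01]
-0.23308546606097588 [-2.4466e+00 -3.4322e+00  5.5750e-01 -0.0000e+00  6.0000e-04  9.7840e-01]
2.908507187528817 [-2.4466e+00 -3.4322e+00  5.5750e-01 -4.0000e-04 -0.0000e+00 -2.1600e-02]
```

```bash
python3 -m inch '[[[-0.813,-0.503,0,0,0,0],[-0.813,-0.503,0,0,0,0],[-0.813,-0.503,0,0,0,0],[-0.813,-0.503,0,0,0,0],[-0.813,-0.503,0,0,0,0],[-0.813,-0.503,0,0,0,0]]]' 1 && python3 -m inch '[[[-0.813,-0.503,0,0,0,0],[-0.813,-0.503,0,0,0,0],[-0.813,-0.503,0,0,0,0],[-0.813,-0.503,0,0,0,0],[-0.813,-0.503,0,0,0,0],[-0.813,-0.503,0,0,0,0]]]' && python3 -m inch '[[[-0.813,-0.503,0,0,0,0],[-0.813,-0.503,0,0,0,0],[-0.813,-0.503,0,0,0,0],[-0.813,-0.503,0,0,0,0],[-0.813,-0.503,0,0,0,0],[-0.813,-0.503,0,0,0,0],[-0.813,-0.503,0,0,0,0],[-0.813,-0.503,0,0,0,0]]]'
python3 - <<'E'
from h import *
s=r.sense();print(s["eef_pos"],s["tcp_rot"])
im=r.grab_frame("wrist")[:,:,::-1];cv2.imwrite("pics/w1.png",im)
E
```

```text
clock: 0.6
eef_pos: [313.0, 449.0, 231.0]
tcp_rot: [-3.14, 0.001, 2.838]
contact_force: [0.3, -0.2, -0.0]
opening: 1.003
grasp_force: 0.0
clock: 1.1
eef_pos: [438.5, 305.6, 231.2]
tcp_rot: [-3.141, 0.001, 2.838]
contact_force: [0.8, 0.1, 0.1]
opening: 1.0
grasp_force: 0.0
clock: 1.77
eef_pos: [560.8, 165.1, 230.9]
tcp_rot: [-3.142, -0.001, 2.841]
contact_force: [0.0, 0.5, -0.6]
opening: 1.002
grasp_force: 0.0
[560.83306933 165.14892892 230.85641791] [-3.14153644e+00 -1.29785694e-03  2.84080451e+00]
```

View pics/w1.png

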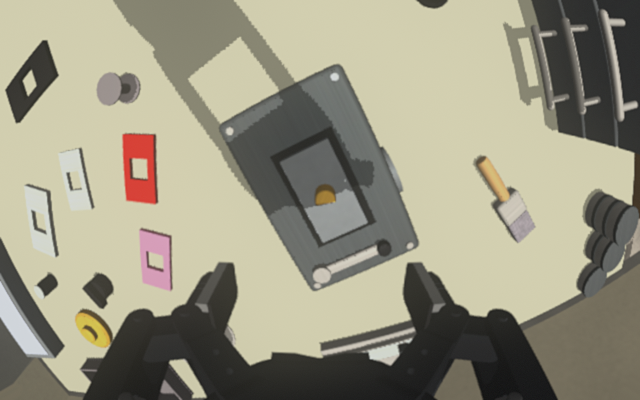

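The loader is centred: platen around (322,188), shaft at (325,193), crank at (350,262). I'll enlarge the platen and shaft.

Run:
```python
import cv2,numpy as np
im=cv2.imread("pics/w1.png")
a=cv2.resize(im[120:260,260:385],None,fx=4,fy=4,interpolation=cv2.INTER_CUBIC)
b=cv2.resize(im[178:208,310:340],None,fx=10,fy=10,interpolation=cv2.INTER_CUBIC)
o=np.zeros((560,800,3),np.uint8);o[:,:500]=a;o[:300,500:]=b;cv2.imwrite("pics/w1c.png",o)
```

```text
(no output)
```

View pics/w1c.png

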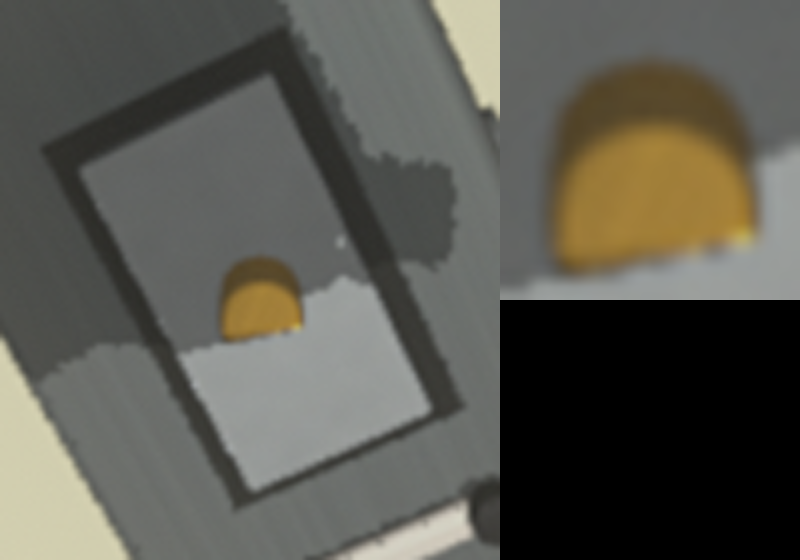

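In the crop the platen's corners are at (80,168), (272,73), (432,408) and (250,492). The shaft's flat edge runs (565,272) to (752,240) in the right inset, with the top of the arc at (655,120), so the flat faces down the image.

Run:
```python
from h import *
pos=[560.83,165.15,230.86];rpy=[-3.1415,-.0013,2.8408]
P=wback([(260+x/4,120+y/4) for x,y in[(80,168),(272,73),(432,408),(250,492)]],82,pos,rpy)
d=(P[2]+P[3]-P[0]-P[1])/2;print(P.round(1),P.mean(0),np.linalg.norm(d),np.arctan2(d[1],d[0]))
S=wback([(310+(x-500)/10,178+y/10) for x,y in[(565,272),(752,240),(655,120),(555,200),(752,200)]],104,pos,rpy)
e=S[1]-S[0];print(S.round(1),np.linalg.norm(e)); 
n=np.array([e[1],-e[0]])/np.linalg.norm(e); m=(S[0]+S[1])/2; n*=np.sign(n@(m-S[2]))
print("flat yaw",np.arctan2(n[1],n[0]),"arc-to-flat",n@(m-S[2]),"axis~",m-4*n,S[2]+n*9)
K=back("top",[(370+x/8,160+(y-240)/8) for x,y in[(195,425),(193,345)]],30);k=K[1]-K[0];print(K,np.linalg.norm(k),np.arctan2(k[1],k[0]))
s=r.sense();print(go([449-16,-204.2+4,150],2.9085),go([449,-204.2,150],2.9085))
```

```text
[[523.9 136.2]
 [515.9 186.8]
 [609.3 201.4]
 [618.1 149.9]] [566.82087809 168.57033604] 94.86430885985732 0.1496439317035443
[[569.  159.1]
 [571.1 176.4]
 [557.5 171.2]
 [562.  160.3]
 [567.4 177.5]] 17.449085963691303
flat yaw -0.12203913524594057 arc-to-flat 12.893503558243063 axis~ [566.0518075  168.20413604] [566.3943197  170.12195407]
[[ 626.51942419 -258.42713429]
 [ 660.47486573 -256.59524079]] 34.00482088923262 0.053897673540917526
[ 6.9400e-02 -1.9351e+00  4.0510e-01 -0.0000e+00 -3.0000e-04 -2.1200e-02] [-1.2900e-02 -1.9306e+00  4.0510e-01 -0.0000e+00 -3.0000e-04 -2.1200e-02]
```

```bash
python3 -m inch '[[[0,-0.965,0,0,0,0],[0,-0.965,0,0,0,0],[0,-0.965,0,0,0,0],[0,-0.965,0,0,0,0],[0,-0.965,0,0,0,0],[0,-0.965,0,0,0,0]]]' && python3 -m inch '[[[-0.013,-0.965,0.4,0,0,-0.021],[-0.013,-0.965,0.4,0,0,-0.021],[-0.013,-0.965,0.4,0,0,-0.021],[-0.013,-0.965,0.4,0,0,-0.021],[-0.013,-0.965,0.4,0,0,-0.021],[-0.013,-0.965,0.4,0,0,-0.021],[-0.013,-0.965,0.4,0,0,-0.021],[-0.013,-0.965,0.4,0,0,-0.021]]]'
python3 - <<'E'
from h import *
s=r.sense();print(s["eef_pos"],s["tcp_rot"])
im=r.grab_frame("wrist")[:,:,::-1];cv2.imwrite("pics/w2.png",im)
cv2.imwrite("pics/w2c.png",cv2.resize(im[80:330,170:500],None,fx=2.4,fy=2.4,interpolation=cv2.INTER_CUBIC))
E
```

```text
clock: 2.32
eef_pos: [502.3, -22.4, 231.4]
tcp_rot: [-3.14, -0.001, 2.84]
contact_force: [-0.1, 0.7, -0.7]
opening: 0.998
grasp_force: 0.0
clock: 2.98
eef_pos: [450.3, -204.1, 151.4]
tcp_rot: [3.141, 0.0, 2.907]
contact_force: [-0.2, 0.4, 0.0]
opening: 1.002
grasp_force: 0.0
[ 450.27464607 -204.06763891  151.4386661 ] [3.14102767e+00 6.03440519e-05 2.90706313e+00]
```

View pics/w2c.png

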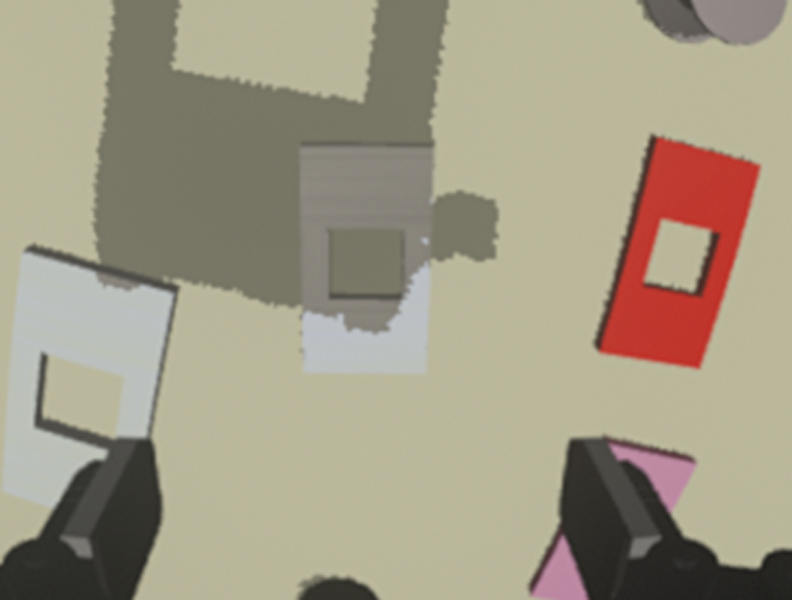

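The small white plate is between the fingers: top-face corners in the crop at (300,147), (433,147), (427,374) and (303,373). The large white plate and the red one are clear of the fingers' path.

Run:
```python
from h import *
s=r.sense()
P=wback([(170+x/2.4,80+y/2.4) for x,y in[(300,147),(433,147),(427,374),(303,373)]],8,s["eef_pos"],s["tcp_rot"])
d=(P[2]+P[3]-P[0]-P[1])/2;w=(P[1]+P[2]-P[0]-P[3])/2;yaw=np.arctan2(d[1],d[0])
print(P.round(1),P.mean(0),np.linalg.norm(d),np.linalg.norm(w),yaw)
print(go([*P.mean(0),2],yaw+np.pi))
```

```text
[[ 399.5 -215.5]
 [ 411.3 -165.6]
 [ 504.8 -187.6]
 [ 492.1 -238.7]] [ 451.9245851  -201.83168492] 95.72086404724557 51.997459832163266 -0.23794649955638944
[-3.600e-03  1.110e-02  7.486e-01  1.000e-04  2.000e-04  1.400e-03]
```

```bash
python3 -m inch '[[[-0.004,0.011,0.5,0,0,0.001],[-0.004,0.011,0.5,0,0,0.001],[-0.004,0.011,0.5,0,0,0.001],[-0.004,0.011,0.7,0,0,0.001],[-0.004,0.011,0.7,0,0,0.001],[-0.004,0.011,0.745,0,0,0.001],[-0.004,0.011,0.745,0,0,0.001],[-0.004,0.011,0.745,0,0,0.001]]]' 1 && python3 -m inch '[[[0,0,0,0,0,0],[0,0,0,0,0,0],[0,0,0,0,0,0],[0,0,0,0,0,0],[0,0,0,0,0,0],[0,0,0,0,0,0],[0,0,0,0,0,0],[0,0,0,0,0,0]]]' -1 40
```

```text
clock: 3.7
eef_pos: [452.5, -203.3, 4.0]
tcp_rot: [-3.141, 0.003, 2.905]
contact_force: [-0.3, 0.0, 0.7]
opening: 1.002
grasp_force: 0.0
clock: 4.37
eef_pos: [452.0, -203.8, 4.0]
tcp_rot: [-3.141, 0.002, 2.903]
contact_force: [-1.6, 1.8, 16.6]
opening: 0.574
grasp_force: 38.5
```

```bash
python3 -m inch '[[[0,0,-0.1,0,0,0],[0,0,-0.3,0,0,0],[0,0,-0.73,0,0,0],[0,0,-0.73,0,0,0],[0,0,-0.73,0,0,0],[0,0,-0.73,0,0,0],[0,0,-0.73,0,0,0]]]'
python3 - <<'E'
from h import *
s=r.sense();print(s["eef_pos"],s["tcp_rot"],s["opening"],s["grasp_force"])
im=r.grab_frame("wrist")[:,:,::-1];cv2.imwrite("pics/w3.png",im)
cv2.imwrite("pics/w3c.png",cv2.resize(im[120:400,180:460],None,fx=2.1,fy=2.1,interpolation=cv2.INTER_CUBIC))
# tool pose when plate centre over platen, 2 mm above shaft etc
print(go([566.5,168.5,150],0.15-np.pi))
E
```

```text
clock: 4.95
eef_pos: [450.7, -203.3, 148.4]
tcp_rot: [-3.141, 0.001, 2.903]
contact_force: [0.4, -1.0, -1.6]
opening: 0.562
grasp_force: 41.3
[ 450.73679554 -203.27199767  148.43120853] [-3.14146596e+00  6.72228789e-04  2.90340167e+00] 0.5623562619347381 41.28244936466217
[-1.2710e-01  1.9422e+00 -1.2300e-02  2.0000e-04 -4.0000e-04 -1.2360e-01]
```

View pics/w3c.png

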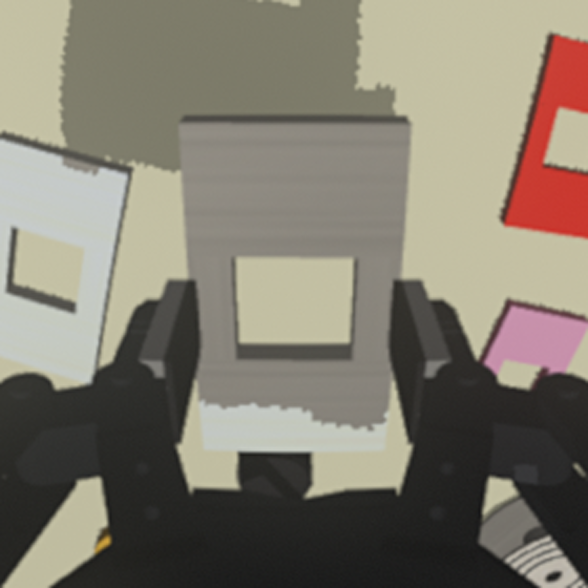

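The plate is held flat and square. Top-face corners in the crop are (180,122), (409,122), (385,449) and (205,451).

Run:
```python
from h import *
s=r.sense();pos=s["eef_pos"];rpy=s["tcp_rot"]
for z in (148.4,152.4,156.4):
    P=wback([(180+x/2.1,120+y/2.1) for x,y in[(180,122),(409,122),(385,449),(205,451)]],z,pos,rpy)
    d=(P[0]+P[1]-P[2]-P[3])/2;w=(P[1]+P[2]-P[0]-P[3])/2
    R=Rn.from_euler("xyz",rpy).as_matrix()
    print(z,(R.T@np.r_[P.mean(0)-pos[:2],0]).round(2),np.linalg.norm(d),np.linalg.norm(w),np.arctan2(d[1],d[0])-rpy[2]%6.283)
```

```text
148.4 [0.31 0.02 0.  ] 97.44760774706975 52.09433189417099 0.0011716041599085791
152.4 [2.71 0.01 0.  ] 94.68407163966612 50.61697836534679 0.0011716041599085791
156.4 [5.12 0.   0.01] 91.92053553226255 49.13962483652265 0.0011716041599085791
```

```bash
python3 -m inch '[[[0,0.97,-0.01,0,0,0],[0,0.97,-0.01,0,0,0],[0,0.97,-0.01,0,0,0],[0,0.97,-0.01,0,0,0],[0,0.97,-0.01,0,0,0],[0,0.97,-0.01,0,0,0]]]' && python3 -m inch '[[[-0.132,0.972,0,0,0,-0.124],[-0.132,0.972,0,0,0,-0.124],[-0.132,0.972,0,0,0,-0.124],[-0.132,0.972,0,0,0,-0.124],[-0.132,0.972,0,0,0,-0.124],[-0.132,0.972,0,0,0,-0.124],[-0.132,0.972,0,0,0,-0.124],[-0.132,0.972,0,0,0,-0.124]]]'
python3 - <<'E'
from h import *
s=r.sense();print(s["eef_pos"],s["tcp_rot"],s["opening"],s["grasp_force"])
im=r.grab_frame("wrist")[:,:,::-1];cv2.imwrite("pics/w4.png",im)
cv2.imwrite("pics/w4c.png",cv2.resize(im[130:370,220:420],None,fx=2.5,fy=2.5,interpolation=cv2.INTER_CUBIC))
E
```

```text
clock: 5.5
eef_pos: [496.6, -10.6, 148.4]
tcp_rot: [3.141, -0.003, 2.907]
contact_force: [0.1, -0.5, -0.8]
opening: 0.561
grasp_force: 41.4
clock: 6.17
eef_pos: [566.9, 167.1, 148.3]
tcp_rot: [-3.141, -0.004, -2.99]
contact_force: [-0.3, -0.5, -1.5]
opening: 0.559
grasp_force: 41.5
[566.87772406 167.0667803  148.31971195] [-3.14073392 -0.00381955 -2.98962729] 0.5587649989163673 41.49216413497925
```

View pics/w4c.png

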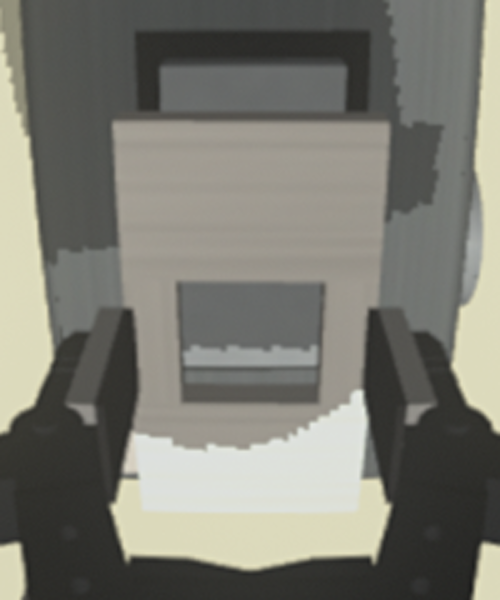

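The plate hovers over the loader. The platen's near edge is visible at crop (160,65) to (347,63), nearly parallel with the plate's near edge (113,121) to (389,121). The shaft is hidden beneath the plate.

Run:
```python
from h import *
s=r.sense();pos=s["eef_pos"];rpy=s["tcp_rot"];R=Rn.from_euler("xyz",rpy).as_matrix()
f=lambda pts,z:wback([(220+x/2.5,130+y/2.5) for x,y in pts],z,pos,rpy)
for pts,z in(([(160,65),(347,63)],82),([(113,121),(389,121),(360,512),(144,511)],149.8),([(113,121),(389,121),(360,512),(144,511)],151.5),([(178,283),(325,283)],150)):
    P=f(pts,z);e=P[1]-P[0];T=[(R.T@np.r_[p-pos[:2],0])[:2].round(2) for p in P]
    print(z,np.linalg.norm(e),"edge angle in tool",np.arctan2(*(R.T@np.r_[e,0])[:2]),T,np.mean(T,0))
```

```text
82 51.289393106702526 edge angle in tool 0.01094405481974463 [array([ 47.46, -24.53]), array([48.02, 26.76])] [47.74   1.115]
149.8 52.396745387652246 edge angle in tool -0.00034610651827989323 [array([ 48.92, -25.85]), array([48.9 , 26.55]), array([-48.7 ,  27.06]), array([-48.29, -25.79])] [0.2075 0.4925]
151.5 51.76542967013486 edge angle in tool -0.0003461065182799167 [array([ 49.35, -25.53]), array([49.34, 26.23]), array([-47.1 ,  26.74]), array([-46.69, -25.48])] [1.225 0.49 ]
150 29.853311231425383 edge angle in tool -0.0005585604841205596 [array([ 15.08, -14.48]), array([15.06, 15.38])] [15.07  0.45]
```

```bash
python3 -m inch '[[[-0.006,0.003,0,0,0,-0.002],[-0.006,0.003,0.1,0,0,-0.002],[-0.006,0.003,0.2,0,0,-0.002],[-0.006,0.003,0.281,0,0,-0.002],[-0.006,0.003,0.281,0,0,-0.002],[-0.006,0.003,0.281,0,0,-0.002]]]' && python3 -m inch '[[[0,0,0.01,0,0,0],[0,0,0.01,0,0,0],[0,0,0.01,0,0,0]]]' && python3 -m inch '[[[0,0,0.007,0,0,0],[0,0,0.007,0,0,0],[0,0,0.007,0,0,0]]]'
```

```text
clock: 6.72
eef_pos: [568.7, 167.6, 93.6]
tcp_rot: [-3.141, -0.002, -2.985]
contact_force: [0.1, 1.1, -0.3]
opening: 0.562
grasp_force: 41.6
clock: 6.97
eef_pos: [570.0, 168.7, 93.1]
tcp_rot: [3.141, 0.002, -2.984]
contact_force: [-0.1, 0.7, -0.3]
opening: 0.564
grasp_force: 41.6
clock: 7.22
eef_pos: [569.5, 168.7, 90.9]
tcp_rot: [3.142, 0.0, -2.984]
contact_force: [-0.2, -0.3, -1.3]
opening: 0.564
grasp_force: 41.6
```

```bash
python3 -m inch '[[[0.005,-0.003,0.008,0,0,0],[0.005,-0.003,0.008,0,0,0],[0.005,-0.003,0.008,0,0,0],[0.005,-0.003,0.008,0,0,0]]]' && python3 -m inch '[[[0,0,0.007,0,0,0],[0,0,0.007,0,0,0],[0,0,0.007,0,0,0]]]' && python3 -m inch '[[[0,0,0.005,0,0,0],[0,0,0.005,0,0,0],[0,0,0.005,0,0,0]]]'
```

```text
clock: 7.55
eef_pos: [568.4, 167.9, 89.0]
tcp_rot: [-3.142, -0.0, -2.984]
contact_force: [-0.4, 0.0, -0.8]
opening: 0.56
grasp_force: 41.6
clock: 7.8
eef_pos: [568.4, 167.9, 87.6]
tcp_rot: [-3.142, -0.0, -2.984]
contact_force: [0.3, -1.1, -1.3]
opening: 0.564
grasp_force: 41.6
clock: 8.05
eef_pos: [568.5, 167.9, 86.7]
tcp_rot: [-3.142, 0.0, -2.984]
contact_force: [0.8, -0.0, -0.8]
opening: 0.564
grasp_force: 41.8
```

```bash
python3 -m inch '[[[0,0,0.005,0,0,0],[0,0,0.005,0,0,0],[0,0,0.005,0,0,0]]]' && python3 -m inch '[[[0,0,0.005,0,0,0],[0,0,0.005,0,0,0],[0,0,0.005,0,0,0]]]'
python3 - <<'E'
from h import *
s=r.sense();print(s["eef_pos"],s["tcp_rot"])
im=r.grab_frame("wrist")[:,:,::-1];cv2.imwrite("pics/w5.png",im)
cv2.imwrite("pics/w5c.png",cv2.resize(im[130:370,220:420],None,fx=2.5,fy=2.5,interpolation=cv2.INTER_CUBIC))
E
```

```text
clock: 8.3
eef_pos: [568.6, 167.9, 85.9]
tcp_rot: [-3.142, 0.0, -2.984]
contact_force: [-0.8, -0.5, 2.1]
opening: 0.56
grasp_force: 44.1
clock: 8.55
eef_pos: [568.5, 167.9, 84.8]
tcp_rot: [3.142, 0.0, -2.984]
contact_force: [-1.9, -1.3, 3.0]
opening: 0.563
grasp_force: 44.6
[568.524836   167.94564897  84.76314639] [ 3.14157472e+00  1.46478405e-04 -2.98373473e+00]
```

```bash
python3 -m inch '[[[0,0,-0.004,0,0,0],[0,0,-0.004,0,0,0],[0,0,-0.004,0,0,0],[0,0,-0.004,0,0,0],[0,0,-0.004,0,0,0],[0,0,-0.004,0,0,0]]]' 0.6 && python3 -m inch '[[[0,0,-0.1,0,0,0],[0,0,-0.3,0,0,0],[0,0,-0.6,0,0,0],[0,0,-0.6,0,0,0],[0,0,-0.6,0,0,0],[0,0,-0.6,0,0,0],[0,0,-0.6,0,0,0]]]' 1
python3 - <<'E'
from h import *
s=r.sense();print(s["eef_pos"],s["tcp_rot"])
im=r.grab_frame("wrist")[:,:,::-1];cv2.imwrite("pics/w6.png",im)
o=np.zeros((520,800,3),np.uint8)
a=cv2.resize(im[140:270,260:385],None,fx=4,fy=4,interpolation=cv2.INTER_CUBIC)
o[:,:500]=a;b=cv2.resize(im[180:220,300:340],None,fx=7.5,fy=7.5,interpolation=cv2.INTER_CUBIC);o[:300,500:]=b
cv2.imwrite("pics/w6c.png",o)
E
```

```text
clock: 9.1
eef_pos: [568.4, 167.9, 85.4]
tcp_rot: [3.142, -0.0, -2.984]
contact_force: [-0.4, 0.4, 0.0]
opening: 0.803
grasp_force: 0.0
clock: 9.68
eef_pos: [567.8, 167.7, 204.6]
tcp_rot: [-3.141, -0.001, -2.984]
contact_force: [-0.6, 0.6, -0.4]
opening: 0.999
grasp_force: 0.0
[567.79698884 167.74796651 204.57260221] [-3.14141639e+00 -1.27907498e-03 -2.98367999e+00]
```

View pics/w6c.png

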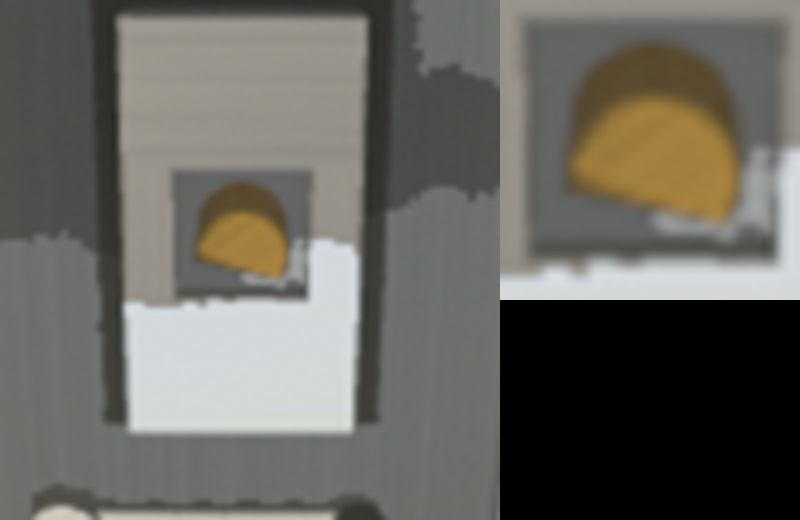

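The plate lies on the platen with its edges parallel to the recess and equal side gaps (25 px each), and the shaft stands in the opening. Plate corners in the crop are (118,15), (368,15), (355,433) and (130,433). The shaft's flat edge runs (572,188) to (722,222) in the inset.

Run:
```python
from h import *
pos=[567.8,167.75,204.57];rpy=[-3.14142,-.00128,-2.98368]
P=wback([(260+x/4,140+y/4) for x,y in[(118,15),(368,15),(355,433),(130,433)]],90,pos,rpy)
d=(P[2]+P[3]-P[0]-P[1])/2;print("plate",P.mean(0),np.linalg.norm(d),np.arctan2(d[1],d[0]))
q=lambda pts,z:wback([(300+(x-500)/7.5,180+y/7.5) for x,y in pts],z,pos,rpy)
S=q([(572,188),(722,222),(655,97),(570,165),(738,165)],104);e=S[1]-S[0]
n=np.array([e[1],-e[0]])/np.linalg.norm(e); m=(S[0]+S[1])/2; n*=np.sign(n@(m-S[2]))
print("flat yaw",np.arctan2(n[1],n[0]),np.linalg.norm(e),n@(m-S[2]),"axis",m-4*n,"width",np.linalg.norm(S[4]-S[3]))
# recess outline at z70
Q=wback([(260+x/4,140+y/4) for x,y in[(105,424),(378,424)]],70,pos,rpy);Q1=wback([(260+x/4,120+y/4) for x,y in[(45,150),(290,28),(460,408),(238,505)]],70,[560.83,165.15,230.86],[-3.1415,-.0013,2.8408])
print("recess far mid now",Q.mean(0),"recess w1",Q1.round(1),Q1.mean(0))
print(go([628,-258,150],0.054))
for y in (0.054,0.054+np.pi): print("q6 guess",y)
print(r.sense()["qpos"])
```

```text
plate [567.02153317 168.45047804] 96.86751130898213 0.1570433924625207
flat yaw -0.07908305931055891 17.126650855736187 12.394122304480389 axis [565.9814031  168.29326876] width 18.53911609595256
recess far mid now [622.66718106 177.06793116] recess w1 [[518.8 127.5]
 [508.1 194.5]
 [617.1 209.5]
 [626.7 144.4]] [567.69157039 168.95891686]
[ 3.5200e-02 -2.1491e+00  2.7080e-01  1.2000e-03 -2.0000e-04 -9.6700e-01]
q6 guess 0.054
q6 guess 3.195592653589793
[ 2.84672795e-01  3.30370327e-01  1.73149530e+00 -2.51579069e-05
  1.08214810e+00 -1.44391053e+00]
```

```bash
python3 -m inch '[[[0.012,-0.72,0,0,0,0],[0.012,-0.72,0,0,0,0],[0.012,-0.72,0,0,0,0],[0.012,-0.72,0,0,0,0],[0.012,-0.72,0,0,0,0]]]' && python3 -m inch '[[[0.012,-0.72,0,0,0,0],[0.012,-0.72,0,0,0,0],[0.012,-0.72,0,0,0,0],[0.012,-0.72,0,0,0,0],[0.012,-0.72,0,0,0,0]]]' && python3 -m inch '[[[0.012,-0.71,0.27,0,0,0.033],[0.012,-0.71,0.27,0,0,0.033],[0.012,-0.71,0.27,0,0,0.033],[0.012,-0.71,0.27,0,0,0.033],[0.012,-0.71,0.27,0,0,0.033],[0.012,-0.71,0.27,0,0,0.033],[0.012,-0.71,0.27,0,0,0.033],[0.012,-0.71,0.27,0,0,0.033]]]'
python3 - <<'E'
from h import *
s=r.sense();print(s["eef_pos"],s["tcp_rot"])
im=r.grab_frame("wrist")[:,:,::-1];cv2.imwrite("pics/w7.png",im)
o=np.zeros((560,800,3),np.uint8)
o[:,:320]=cv2.resize(im[120:400,240:400],None,fx=2,fy=2,interpolation=cv2.INTER_CUBIC)
b=cv2.resize(im[180:300,260:380],None,fx=4,fy=4,interpolation=cv2.INTER_CUBIC)
o[:480,320:]=cv2.convertScaleAbs(b,alpha=2.2,beta=10);cv2.imwrite("pics/w7c.png",o)
E
```

```text
clock: 10.15
eef_pos: [588.2, 21.5, 203.7]
tcp_rot: [-3.141, -0.003, -2.987]
contact_force: [-0.3, 0.1, -0.7]
opening: 1.0
grasp_force: 0.0
clock: 10.57
eef_pos: [608.8, -120.3, 203.9]
tcp_rot: [-3.141, -0.002, -2.987]
contact_force: [0.6, 0.5, 0.6]
opening: 1.0
grasp_force: 0.0
clock: 11.23
eef_pos: [629.1, -255.9, 151.5]
tcp_rot: [3.141, -0.0, -3.086]
contact_force: [-0.2, 0.5, -0.4]
opening: 1.0
grasp_force: 0.0
[ 629.10416675 -255.93836522  151.50843663] [ 3.14095565e+00 -2.70369137e-04 -3.08608107e+00]
```

View pics/w7c.png

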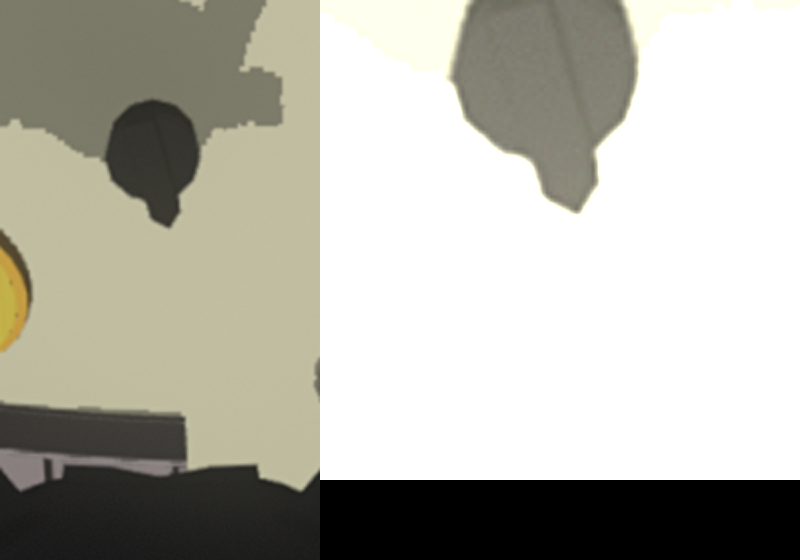

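The knob is in the left panel: hub from x=106 to 200 with its top edge at y=100, nose tip at (168,227). The grip bar's right edge runs from (155,119) to (178,193), so the nose is yawed about 0.25 rad from the tool.

Run:
```python
from h import *
pos=[629.104,-255.938,151.508];rpy=[3.14096,-.00027,-3.08608]
a=lambda p:(240+p[0]/2,120+p[1]/2); b=lambda p:(260+(p[0]-320)/4,180+p[1]/4)
T=wback([a((155,119)),b((593,150)),b((577,212)),a((118,127)),b((597,183)),b((545,193))],42,pos,rpy)
e=T[1]-T[0];y=np.arctan2(e[1],e[0]);print("bar edge",T.round(1),np.linalg.norm(e),"yaw",y)
u=np.array([np.cos(y),np.sin(y)]);print("from tip",T[2]-29*u,"width",np.linalg.norm(T[3]-T[0]))
v=np.array([-u[1],u[0]]);print([((t-T[2])@u,(t-T[2])@v) for t in T])
H=wback([a((106,158)),a((200,153))],27,pos,rpy);print("hub",H.mean(0),np.linalg.norm(H[1]-H[0]))
# mask approach for hub
```

```text
bar edge [[ 609.9 -258.9]
 [ 643.6 -247.7]
 [ 658.7 -250.3]
 [ 614.2 -274.3]
 [ 651.4 -246.3]
 [ 654.4 -257.7]] 35.489712804096136 yaw 0.3203590104830107
from tip [ 631.13860574 -259.44699937] width 15.97842190988395
[(np.float64(-48.958239500096624), np.float64(7.202194713855866)), (np.float64(-13.468526696000488), np.float64(7.202194713855867)), (np.float64(0.0), np.float64(0.0)), (np.float64(-49.71839369961197), np.float64(-8.75813524273396)), (np.float64(-5.642456130500648), np.float64(6.070676007948877)), (np.float64(-6.33747629423064), np.float64(-5.645739226054375))]
hub [ 630.94230473 -258.83525146] 42.68267595536353
```

```bash
python3 -c "
from h import *
print(go([631,-259.2,31],0.30-np.pi),r.sense()['eef_pos'])"
```

```text
[-7.800e-03 -1.630e-02  6.041e-01  1.000e-04  1.000e-04 -7.770e-02] [ 629.24184441 -256.06238648  151.82501029]
```

```bash
python3 -m inch '[[[-0.008,-0.016,0,0,0,-0.077],[-0.008,-0.016,0.2,0,0,-0.077],[-0.008,-0.016,0.4,0,0,-0.077],[-0.008,-0.016,0.55,0,0,-0.077],[-0.008,-0.016,0.595,0,0,-0.077],[-0.008,-0.016,0.595,0,0,-0.077],[-0.008,-0.016,0.595,0,0,-0.077],[-0.008,-0.016,0.595,0,0,-0.077]]]' 1 && python3 -m inch '[[[0,0,0,0,0,0],[0,0,0,0,0,0],[0,0,0,0,0,0],[0,0,0,0,0,0],[0,0,0,0,0,0],[0,0,0,0,0,0],[0,0,0,0,0,0],[0,0,0,0,0,0]]]' -1 40 && python3 -m inch '[[[0,0,0,0,0,0],[0,0,0,0,0,0],[0,0,0,0,0,0],[0,0,0,0,0,0]]]'
```

```text
clock: 11.95
eef_pos: [632.5, -261.2, 35.0]
tcp_rot: [-3.139, 0.003, -2.845]
contact_force: [0.4, -0.5, 1.6]
opening: 1.001
grasp_force: 0.0
clock: 12.62
eef_pos: [630.8, -261.0, 32.7]
tcp_rot: [-3.142, 0.0, -2.846]
contact_force: [-0.7, 0.4, 3.4]
opening: 0.149
grasp_force: 41.9
clock: 12.95
eef_pos: [630.8, -261.0, 32.7]
tcp_rot: [-3.141, 0.0, -2.845]
contact_force: [-1.7, 0.8, 5.0]
opening: 0.148
grasp_force: 42.2
```

```bash
python3 -m inch '[[[0,0,-0.1,0,0,0],[0,0,-0.3,0,0,0],[0,0,-0.5,0,0,0],[0,0,-0.69,0,0,0],[0,0,-0.69,0,0,0],[0,0,-0.69,0,0,0]]]' -1 80 && python3 -c "
from h import *
print(go([566,168.5,170],-0.10+np.pi),go([566,168.5,170],-2.845),r.sense())"
```

```text
clock: 13.45
eef_pos: [632.2, -261.6, 173.0]
tcp_rot: [-3.138, 0.004, -2.845]
contact_force: [-0.2, 0.2, -1.1]
opening: 0.13
grasp_force: 82.2
[-3.1060e-01  2.1535e+00  9.5000e-03 -8.0000e-04  1.4000e-03  1.2610e-01] [-3.1060e-01  2.1535e+00  9.5000e-03 -1.0000e-03  1.2000e-03 -2.0000e-04] {'clock': 13.45, 'qpos': array([-3.94483670e-01,  4.94793100e-01,  1.55133531e+00, -2.56092682e-05,
        1.09045199e+00, -2.26135589e+00]), 'qvel': array([-0.00050927,  0.04831289,  0.05646531,  0.00097439, -0.01056101,
       -0.00113829]), 'joint_efforts': array([ 5.21551265e-03, -7.32700324e+01, -3.56506133e+01,  1.82240910e-03,
        1.44654731e-01,  1.13132849e-04]), 'eef_pos': array([ 632.23326893, -261.58606996,  173.04725856]), 'tcp_rot': array([-3.13838244,  0.00384938, -2.84549881]), 'contact_force': array([-0.16149477,  0.16411963, -1.14044702]), 'wrist_torque': array([-0.03804681,  0.01495252,  0.05955088]), 'grasp_force': 82.1590805053711, 'opening': 0.1298877462895559}
```

```bash
python3 -m inch '[[[-0.103,0.72,0,0,0,0],[-0.103,0.72,0,0,0,0],[-0.103,0.72,0,0,0,0],[-0.103,0.72,0,0,0,0],[-0.103,0.72,0,0,0,0]]]' && python3 -m inch '[[[-0.103,0.72,0,0,0,0],[-0.103,0.72,0,0,0,0],[-0.103,0.72,0,0,0,0],[-0.103,0.72,0,0,0,0],[-0.103,0.72,0,0,0,0]]]' && python3 -m inch '[[[-0.103,0.713,0,0,0,0.126],[-0.103,0.713,0,0,0,0.126],[-0.103,0.713,0,0,0,0.126],[-0.103,0.713,0,0,0,0.126],[-0.103,0.713,0,0,0,0.126],[-0.103,0.713,0,0,0,0.126],[-0.103,0.713,0,0,0,0.126],[-0.103,0.713,0,0,0,0.126]]]' && python3 -m inch '[[[0,0,0,0,0,0],[0,0,0,0,0,0],[0,0,0,0,0,0]]]'
python3 -c "
from h import *
print(go([566,168.5,142],-0.10+np.pi),r.sense()['eef_pos'],r.sense()['tcp_rot'])
im=r.grab_frame('wrist')[:,:,::-1];cv2.imwrite('pics/w8.png',im)"
```

```text
clock: 13.87
eef_pos: [606.2, -112.9, 168.2]
tcp_rot: [3.138, -0.004, -2.842]
contact_force: [0.1, -0.5, -1.3]
opening: 0.129
grasp_force: 82.1
clock: 14.28
eef_pos: [584.6, 29.7, 168.7]
tcp_rot: [3.14, -0.003, -2.843]
contact_force: [0.3, -0.5, 0.1]
opening: 0.131
grasp_force: 82.1
clock: 14.95
eef_pos: [564.3, 167.4, 169.8]
tcp_rot: [-3.141, -0.001, 3.041]
contact_force: [-0.5, -0.3, 0.1]
opening: 0.133
grasp_force: 82.1
clock: 15.2
eef_pos: [564.4, 168.1, 170.5]
tcp_rot: [-3.142, 0.0, 3.041]
contact_force: [-0.1, -0.0, -0.3]
opening: 0.13
grasp_force: 82.1
[-0.0077  0.0028  0.1424 -0.      0.     -0.0002] [564.40466022 168.10649933 170.47354168] [-3.14152164e+00  5.85321021e-06  3.04083741e+00]
```

```bash
python3 -m inch '[[[-0.008,0.002,0.08,0,0,0],[-0.008,0.002,0.155,0,0,0],[-0.008,0.002,0.155,0,0,0],[-0.008,0.002,0.155,0,0,0],[-0.008,0.002,0.155,0,0,0]]]' && python3 -m inch '[[[0,0,0.01,0,0,0],[0,0,0.01,0,0,0],[0,0,0.01,0,0,0]]]' && python3 -m inch '[[[0,0,0.01,0,0,0],[0,0,0.01,0,0,0],[0,0,0.01,0,0,0]]]'  && python3 -m inch '[[[0,0,0.01,0,0,0],[0,0,0.01,0,0,0],[0,0,0.01,0,0,0]]]'
```

```text
clock: 15.67
eef_pos: [566.1, 169.2, 140.1]
tcp_rot: [3.141, 0.0, 3.042]
contact_force: [-0.2, 0.1, 0.4]
opening: 0.13
grasp_force: 82.1
clock: 15.92
eef_pos: [566.1, 169.2, 138.0]
tcp_rot: [3.141, 0.001, 3.042]
contact_force: [-1.0, -0.3, -0.3]
opening: 0.132
grasp_force: 82.1
clock: 16.17
eef_pos: [565.8, 169.1, 135.5]
tcp_rot: [-3.142, -0.0, 3.042]
contact_force: [0.2, -0.2, 0.2]
opening: 0.129
grasp_force: 82.2
clock: 16.42
eef_pos: [565.4, 169.0, 133.1]
tcp_rot: [-3.141, -0.001, 3.042]
contact_force: [-0.2, -1.5, -1.2]
opening: 0.131
grasp_force: 82.1
```

```bash
python3 -m inch '[[[0,0,0.01,0,0,0],[0,0,0.01,0,0,0],[0,0,0.01,0,0,0]]]' && python3 -m inch '[[[0,0,0.01,0,0,0],[0,0,0.01,0,0,0],[0,0,0.01,0,0,0]]]'  && python3 -m inch '[[[0,0,0.01,0,0,0],[0,0,0.01,0,0,0],[0,0,0.01,0,0,0]]]' && python3 -m inch '[[[0,0,0.01,0,0,0],[0,0,0.01,0,0,0],[0,0,0.01,0,0,0]]]'
```

```text
clock: 16.67
eef_pos: [565.5, 169.0, 131.1]
tcp_rot: [-3.141, -0.001, 3.042]
contact_force: [-2.7, -2.5, -2.0]
opening: 0.13
grasp_force: 82.0
clock: 16.92
eef_pos: [565.5, 169.0, 129.2]
tcp_rot: [-3.141, -0.001, 3.042]
contact_force: [-1.0, -2.5, -1.8]
opening: 0.134
grasp_force: 82.0
clock: 17.17
eef_pos: [565.6, 169.0, 127.2]
tcp_rot: [-3.141, -0.001, 3.042]
contact_force: [-2.7, -2.5, -1.8]
opening: 0.13
grasp_force: 82.1
clock: 17.42
eef_pos: [565.6, 169.0, 125.3]
tcp_rot: [-3.141, -0.0, 3.042]
contact_force: [-3.5, -3.0, -0.7]
opening: 0.131
grasp_force: 82.1
```

```bash
python3 -m inch '[[[0.002,-0.002,0.01,0,0,0],[0.002,-0.002,0.01,0,0,0],[0.002,-0.002,0.01,0,0,0]]]' && python3 -m inch '[[[0.001,-0.001,0.01,0,0,0],[0.001,-0.001,0.01,0,0,0],[0.001,-0.001,0.01,0,0,0]]]'  && python3 -m inch '[[[0,0,0.01,0,0,0],[0,0,0.01,0,0,0],[0,0,0.01,0,0,0]]]' && python3 -m inch '[[[0,0,0.01,0,0,0],[0,0,0.01,0,0,0],[0,0,0.01,0,0,0]]]'
```

```text
clock: 17.67
eef_pos: [565.5, 168.9, 123.3]
tcp_rot: [3.141, 0.0, 3.042]
contact_force: [-2.5, -2.1, -0.7]
opening: 0.13
grasp_force: 82.0
clock: 17.92
eef_pos: [565.5, 168.9, 121.6]
tcp_rot: [3.141, 0.001, 3.042]
contact_force: [-1.6, -1.9, 0.8]
opening: 0.135
grasp_force: 82.3
clock: 18.17
eef_pos: [565.5, 168.9, 119.6]
tcp_rot: [3.141, 0.001, 3.042]
contact_force: [-0.8, 0.1, 2.9]
opening: 0.135
grasp_force: 82.6
clock: 18.42
eef_pos: [565.5, 168.9, 117.7]
tcp_rot: [3.141, 0.001, 3.042]
contact_force: [-1.8, -0.9, 3.9]
opening: 0.131
grasp_force: 82.8
```

```bash
python3 -m inch '[[[0,0,0.01,0,0,0],[0,0,0.01,0,0,0],[0,0,0.01,0,0,0]]]' && python3 -m inch '[[[0,0,0.006,0,0,0],[0,0,0.006,0,0,0],[0,0,0.006,0,0,0]]]'  && python3 -m inch '[[[0,0,0.005,0,0,0],[0,0,0.005,0,0,0],[0,0,0.005,0,0,0]]]'
```

```text
clock: 18.67
eef_pos: [565.5, 168.9, 116.6]
tcp_rot: [3.141, 0.001, 3.042]
contact_force: [-5.3, -1.3, 13.7]
opening: 0.133
grasp_force: 83.9
clock: 18.92
eef_pos: [565.6, 168.9, 116.5]
tcp_rot: [3.141, 0.001, 3.042]
contact_force: [-9.3, -2.0, 24.1]
opening: 0.128
grasp_force: 85.4
clock: 19.17
eef_pos: [565.6, 168.9, 116.4]
tcp_rot: [3.141, 0.001, 3.042]
contact_force: [-12.9, -4.5, 34.1]
opening: 0.133
grasp_force: 86.5
```

```bash
python3 -m inch '[[[0,0,-0.006,0,0,0],[0,0,-0.006,0,0,0],[0,0,-0.006,0,0,0],[0,0,-0.006,0,0,0],[0,0,-0.006,0,0,0],[0,0,-0.006,0,0,0],[0,0,-0.006,0,0,0],[0,0,-0.006,0,0,0]]]'
```

```text
clock: 19.83
eef_pos: [565.6, 168.9, 116.6]
tcp_rot: [3.141, 0.001, 3.042]
contact_force: [-8.8, -2.0, 22.5]
opening: 0.131
grasp_force: 85.1
```

```bash
python3 -c "
from rig import r
print(r.sign_off())"
```

```text
the job is handed in; nothing more can be done
None
```

Job handed in at about 20 s. The small white plate lies aligned on the platen, and the knob is on the D-shaft, still gripped and pressing the pile to its stop at about 22 N. I judged the bottomed position from the 6 mm of travel and the sharp force rise, not from a picture of the finished stack.

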